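# Build the lunch tower and snap the cutlery case into its lid

### The arm

A 6-joint arm with a two-finger parallel gripper is mounted at the origin on a cart in front of the work surface, level with it; the furniture and walls round the work are solid. World frame = base frame: x ahead of the robot, y to its left, z up, the work surface at z = 0. Lengths are in m, angles in degrees, forces in N, time in s.
With the tool pointing down it reaches from about 0.275 to 0.825 m from the base axis. Payload 5.2 kg.
Tool frame: the origin (TCP) lies at the very end of the fingers, on their centre line; the grasp point (between the pads) lies 19 mm behind it; z points along the fingers, y is the direction in which the jaws open and shut (so a half turn about z gives the same grasp; the last joint's range is limited). The gripper opens to 93 mm and grips with 3 to 60 N. Pads are 15 mm wide; open, the fingers measure 128 mm over their backs; the gripper's body (75 mm by 188 mm) begins 65 mm behind the grasp point.
Start: joints at [-85.588, 14.817, 87.949, -0, 77.235, -11.62], TCP at [0.152, -0.529, 0.219] pointing down, gripper open.
Joint ranges: [-179.93, 179.93], [-52.35, 119.4], [10.71, 147.94], [-69.91, 249.91], [12.55, 155.21], [-178.61, 178.61]. Speed limits (degrees/s): [147.25, 147.25, 180, 180, 180, 180].

### API

Orientations are given as a 3x3 rotation matrix whose columns are the frame's x, y, z axes.
In Python, from workcell import monitor, cams, job gives the robot as it stands. The module is installed in compiled form; this text tells all that it offers.
- The arm moves only by the shell command python3 -m pendant 'ROWS' [OPENING]. ROWS is JSON, one flat list of numbers, 6 for each row, row after row: the shift along the world's x, y, z normalised to -1 to 1, where 1 is 50 cm, then the turn, a rotation vector about the world's x, y, z normalised to -1 to 1, where 1 is 30 degrees. In form: [x, y, z, ax, ay, az, x, y, z, ax, ay, az, ...]. A call has 1 to 20 rows; each row is the pose to reach, as a shift and turn from the pose commanded when the call began; what a row does not reach only later rows make up. A row lasts 1/8 s, in which the tool goes at most 62.5 mm and 10.7 degrees, less where a joint would pass 70% of its speed; a pose out of reach is approached as far as the arm can. A call with a number of a shift or a turn outside -1 to 1 is refused whole. A call with a gripper value outside its range is refused whole. OPENING is the gripper's target within -1 to 1 (fully open at 1, half-way at 0, shut at -1), set as the call begins (- or left out, the last holds). The fingers move at their own pace and stop on an object; the grip force is fixed at half the most. Time passes only in rows, so rows that repeat a pose let the fingers close. It gives the time, the measured TCP pose, the force and the opening at its end, in the units of the state.
- monitor.get_obs(): the state, without advancing time (a new reading comes with each control period).
- cams.grab_frame(name): name is "scene" or "top" or "wrist"; returns a dict with "pixels" (384x512x3 uint8, red, green, blue), "intrinsics" (3x3 intrinsics, pixels), "camera_from_world" (4x4, takes a point from world to camera coordinates); the wrist camera has in their place "mount" (4x4, takes a point from camera to tool coordinates, whose origin is the TCP and whose axes are the flange's). Camera axes: x right, y down, z forward; pixel columns grow to the right and rows downward; lengths in m; the calibration is good to about 2 mm. A picture is of the moment at which its call begins: read the wrist's pose just before it. There is no depth.
- job.hand_in(): hands the job in, once; it reports no verdict.
The state is a dict: "clock": time; "joint_positions": joint angles; "joint_vel": joint speeds; "tau": joint torques, N m; "tcp_pos": TCP position; "orientation": TCP orientation; "ft_force": force on the tool from outside, world axes, zero at the start; "moment": the same for the moment, N m; "opening": opening from 0.0 (shut) to 1.0 (fully open).
Only numpy, scipy, OpenCV 4.12 (cv2) and the standard library are available. Lean on these libraries where they do the work, as an engineer would, in place of code of your own. Each camera call takes 0.05 s, during which the arm holds its last target. There are 200 camera calls.

### The job

Stack the lunch tubs from the sloping rack on the green one, first the blue, then the orange on top, long sides in line and each with its four feet fully down in the recesses of the lid below. Then press the yellow cutlery case down between the two spring clips on the orange lid until it snaps in and lies flat. Leave the green tub where it stands and do not disturb the other things.

Things in the scene. Friction and masses are not known exactly. Their poses are not given: they have to be found in the camera images.
- green_tub_mid (a point): Green-lidded tub, 0.9 kg, loose and level on the worktop, middle. Size 140 (x) x 66 (y) x 56 mm (z, up through the lid); plain sides. Lid with four square corner recesses 15 mm wide, 6.5 deep, at x +-57, y +-21: the feet of the tub above fit either way round, its centre then 50 mm above this one's (56 if not registered). Point: tub's centre, 28 mm above its soles, 28 below the lid's top.
- blue_tub_mid (a point): Blue-lidded tub, 0.17 to 0.35 kg, loose on the sloping rack, left or right place. Size, axes, recesses and point as the green tub's. Grip it across the 66 mm (y). Like all three tubs it has four round feet at x +-57, y +-21, 10 mm wide, 6 mm high, with tapered tips.
- orange_tub_mid (a point): Orange-lidded tub, 0.15 to 0.31 kg, loose in the rack's other place. Size, feet, axes and point as the green tub's, but its lid is flat with two grey spring clips at the ends, 24 mm wide, 28 high, inner faces at x +-56; noses 24 mm above the lid reach in to x +-52.5, bevelled 45 degrees. Snapped in, the case lies flat on the lid, centre 38 mm above the tub's centre.
- case_mid (a point): Yellow cutlery case, 60 g, level on the worktop, right, short of a cooker hood whose edge overhangs 0.56 m up: bar 110 mm long (x), 24 wide (y), 20 high (z up). Lower end edges bevelled 45 degrees, 5.7 mm high, to spread the clips; a straight press of about 5 N (at most 10) on its middle takes it past the noses; either way round. Point: its centre, 10 mm above its underside.
- clip_front (a joint): How far the clip at the orange tub's -x end is sprung outward, m: 0 at rest, at most 0.005; 800 N/m. About 0.0025 lets the case pass; near 0 again once it has snapped.
- clip_back (a joint): The same for the clip at the orange tub's +x end.
- rack: Fixed wooden sloping rack, left, 200 mm wide (y), 160 deep (x). Board rises 25 degrees along its +x, away from the robot, from 16 mm above the worktop (lip 16 mm high) to 88 mm at the back. The tubs lie side by side on it, 106 mm between centres, x up the slope, so lids are pitched 25 degrees to face up and towards the robot. Origin: middle of its footprint, z up.
- juice_glass: Bystander, loose: glass of orange juice, 76 mm wide, 95 tall; behind the work. Origin: centre of its underside.
- honey_jar: Bystander, loose: honey jar, 61 mm wide, 111 tall; behind the work. Origin: centre of its underside.
- tomato_tin: Bystander, loose: food tin, 58 mm wide, 72 tall; behind the work. Origin: centre of its underside.
- pepper_mill: Bystander, loose: wooden pepper mill, 58 mm wide, 150 tall; behind the work. Origin: centre of its underside.
- green_cup: Bystander, loose: green cup with a handle, 88 x 113 x 60 mm; front left corner of the worktop. Origin: centre of its underside.
- pink_plate: Bystander, loose: pink side plate, 170 mm, carrying a mandarin, 63 mm tall in all; right, beside the hob. Origin: centre of its underside.

How it is judged:
By the outcome, as a careful person would: the job done as asked, in the order asked, and still so for the second after the job is handed in, with the robot touching nothing.
It also fails if it takes over 67 s, if anything falls off the work surface, if the arm or the gripper's body presses on something with over 40 N, if the wrist force passes 120 N, or if a joint passes its speed limit or range.

## Working session

There is one attempt and no reset: what is moved stays moved. The work goes in short steps, Python scripts to look and compute and a shell command to move; the robot and the scene stay as the last step left them, time stands still between calls to the robot, and variables do not carry over. Pictures are saved under pics/ and viewed, about 8 in all and at most 12, crops included, and the job is handed in when it is done.

```bash
mkdir -p pics
python3 - <<'E'
from workcell import monitor, cams
import cv2, numpy as np, json
o=monitor.get_obs(); print(o)
for n in ["scene","top"]:
    f=cams.grab_frame(n); cv2.imwrite(f"pics/{n}0.png",f["pixels"][:,:,::-1])
    print(n,f["intrinsics"].tolist(),np.round(f["camera_from_world"],4).tolist())
    np.savez(f"{n}0.npz",K=f["intrinsics"],T=f["camera_from_world"])
f=cams.grab_frame("wrist"); print(f["intrinsics"],f["mount"])
a=cv2.imread("pics/scene0.png");b=cv2.imread("pics/top0.png")
cv2.imwrite("pics/s0x.png",cv2.resize(a,(800,600),interpolation=cv2.INTER_CUBIC))
cv2.imwrite("pics/t0x.png",cv2.resize(b,(800,600),interpolation=cv2.INTER_CUBIC))
E
```

```text
{'clock': 0.0, 'joint_positions': array([-8.55886422e+01,  1.48600011e+01,  8.80086768e+01, -5.06869566e-04,
        7.72339360e+01, -1.16175244e+01]), 'joint_vel': array([-0.03032219,  0.09211227, -0.02474019, -0.02352797, -0.05812948,
        0.09602281]), 'tau': array([-4.28099293e-04, -4.37307644e+01, -2.84006095e+01,  7.18302350e-02,
        4.15026792e-02, -1.33911312e-04]), 'tcp_pos': array([ 0.15186433, -0.52807282,  0.21782755]), 'orientation': array([[ 9.61122112e-01,  2.76123641e-01, -1.46356075e-04],
       [ 2.76123455e-01, -9.61120519e-01,  1.78497889e-03],
       [ 3.52209043e-04, -1.75599503e-03, -9.99998396e-01]]), 'ft_force': array([-2.70462906e-01, -1.51801876e-05, -3.14347978e-01]), 'moment': array([0.06708006, 0.00824619, 0.00805546]), 'opening': 1.0030386121337345}
scene [[349.8257359311995, 0.0, 253.75982479886892], [0.0, 349.8257359311995, 191.26319328029462], [0.0, 0.0, 1.0]] [[0.9885, -0.151, -0.0104, -0.5333], [-0.1113, -0.6792, -0.7255, 0.1694], [0.1025, 0.7183, -0.6882, 0.88], [0.0, 0.0, 0.0, 1.0]]
top [[410.1061141524283, 0.0, 253.47087275992232], [0.0, 410.1061141524283, 195.24719634247242], [0.0, 0.0, 1.0]] [[0.0063, -0.9999, 0.0096, 0.0532], [-0.9896, -0.0077, -0.1438, 0.55], [0.1439, -0.0086, -0.9896, 1.3434], [0.0, 0.0, 0.0, 1.0]]
[[296.86238147   0.         253.89317567]
 [  0.         296.86238147 194.01101577]
 [  0.           0.           1.        ]] [[-2.06153365e-04 -9.61594928e-01 -2.74472497e-01  7.52385391e-02]
 [ 9.99999736e-01 -7.15418761e-06 -7.26024948e-04 -2.24035817e-05]
 [ 6.96178280e-04 -2.74472574e-01  9.61594676e-01 -1.66062226e-01]
 [ 0.00000000e+00  0.00000000e+00  0.00000000e+00  1.00000000e+00]]
```

View pics/t0x.png

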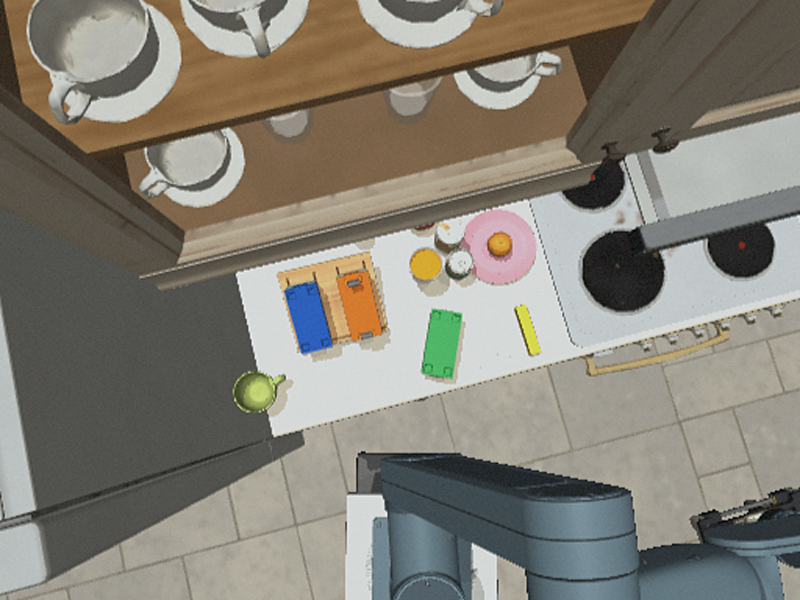

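View pics/s0x.png

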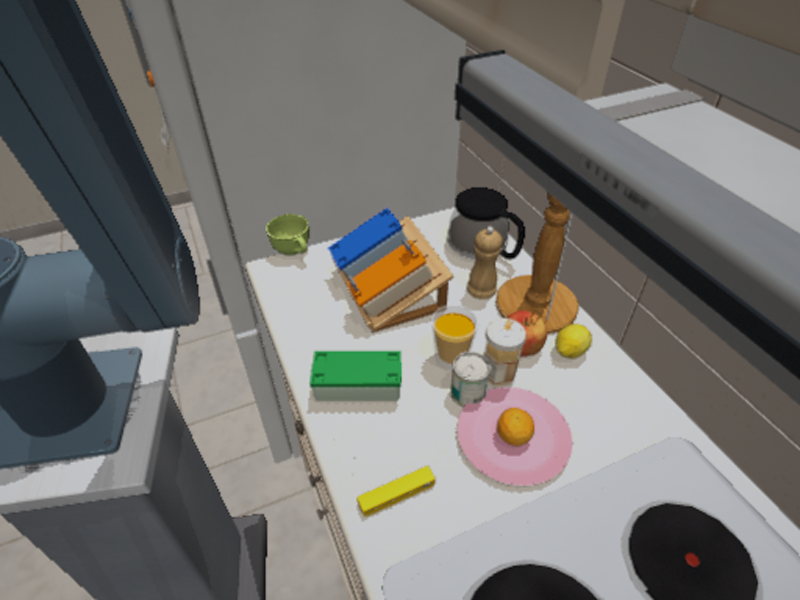

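The top view shows the blue tub at (307,317) and orange at (360,305) on the rack, with green at (442,344) and the yellow case at (528,330). The scene view shows the same layout, and nothing is in the way of the lids. Next I'll fit coarse poses from both views.

```bash
cat > h.py <<'E'
import numpy as np, cv2
from scipy.optimize import least_squares
from scipy.spatial.transform import Rotation as R
HSV={'green':((55,120,60),(80,255,255)),'blue':((100,130,60),(125,255,255)),'orange':((8,200,150),(16,255,255)),'yellow':((26,170,120),(34,255,255))}
def mask(im,c):
    m=cv2.inRange(cv2.cvtColor(im,cv2.COLOR_RGB2HSV),*map(np.array,HSV[c]))
    m=cv2.morphologyEx(m,cv2.MORPH_CLOSE,np.ones((5,5)))
    n,l,s,_=cv2.connectedComponentsWithStats(m); k=1+np.argmax(s[1:,4]); return (l==k).astype(np.uint8)
def proj(P,K,T):
    q=P@T[:3,:3].T+T[:3,3]; q=q@K.T; return q[:,:2]/q[:,2:]
def lidpose(yaw,pitch): return R.from_euler('ZY',[yaw,pitch]).as_matrix()   # pitch -25deg: +x rises
def wristT(obs,mount):
    M=np.eye(4);M[:3,:3]=obs['orientation'];M[:3,3]=obs['tcp_pos']; return np.linalg.inv(M@mount)
def go(cmdp,cmdR,tp,tR):
    s=(np.array(tp)-cmdp)/.5; r=R.from_matrix(np.array(tR)@np.array(cmdR).T).as_rotvec(degrees=True)/30
    print('row',np.round(s,4),np.round(r,4))
E
python3 - <<'E'
from h import *
import cv2
D={n:(cv2.imread(f'pics/{n}0.png')[:,:,::-1].copy(),np.load(f'{n}0.npz')) for n in('top','scene')}
def fit(c,L,W,pitch,p0,hh):
    obs=[]
    for n,(im,z) in D.items():
        m=mask(im,c); ct=max(cv2.findContours(m,0,1)[0],key=cv2.contourArea)
        M=cv2.moments(m,True); u=np.array([M['m10'],M['m01']])/M['m00']
        obs.append((u,np.array([M['mu20'],M['mu11'],M['mu02']])/M['m00'],z['K'],z['T'],M['m00']))
    g=np.stack(np.meshgrid(np.linspace(-L/2,L/2,15),np.linspace(-W/2,W/2,9)),-1).reshape(-1,2)
    G=np.c_[g,np.zeros(len(g))]
    def f(q):
        P=G@lidpose(q[3],pitch).T+q[:3]; r=[]
        for u,mu,K,T,a in obs:
            p=proj(P,K,T); r+=list(p.mean(0)-u)
            d=np.cov(p.T); th=.5*np.arctan2(2*d[0,1],d[0,0]-d[1,1]); t2=.5*np.arctan2(2*mu[1],mu[0]-mu[2])
            r.append(8*np.sin(th-t2))
        return r
    s=least_squares(f,p0); q=s.x
    print(c,'lid',np.round(q[:3],4),'yaw',np.round(np.degrees(q[3]),1),'centre',np.round(q[:3]-lidpose(q[3],pitch)[:,2]*hh,4),'res',np.round(s.fun,2),[o[4] for o in obs])
a=np.radians(-25)
fit('green',.14,.066,0,[.45,0,.056,0],.028)
fit('blue',.14,.066,a,[.5,.3,.1,0],.028)
fit('orange',.14,.066,a,[.5,.2,.1,0],.028)
fit('yellow',.11,.024,0,[.5,-.2,.02,0],.01)
E
```

```text
green lid [ 0.4688 -0.0394  0.0471] yaw -9.3 centre [ 0.4688 -0.0394  0.0191] res [-0.01 -0.14  0.02 -0.1   0.02 -0.02] [819.0, 1242.0]
blue lid [0.5152 0.2398 0.0907] yaw 13.7 centre [0.5267 0.2426 0.0653] res [ 0.01  0.31 -0.06  0.28 -0.06  0.09] [882.0, 773.0]
orange lid [0.5481 0.1349 0.0901] yaw 14.0 centre [0.5596 0.1377 0.0647] res [ 0.01 -1.57 -0.06 -1.31  0.3   0.18] [739.0, 354.0]
yellow lid [ 0.503  -0.2313  0.0118] yaw 16.4 centre [ 0.503  -0.2313  0.0018] res [ 0.03  0.55 -0.05  0.34 -0.08  0.03] [187.0, 478.0]
```

```bash
python3 -m pendant '[0.706,0.798,0.042,0,0,-0.417,0.706,0.798,0.042,0,0,-0.417,0.706,0.798,0.042,0,0,-0.417,0.706,0.798,0.042,0,0,-0.417,0.706,0.798,0.042,0,0,-0.417,0.706,0.798,0.042,0,0,-0.417,0.706,0.798,0.042,0,0,-0.417,0.706,0.798,0.042,0,0,-0.417,0.706,0.798,0.042,0,0,-0.417,0.706,0.798,0.042,0,0,-0.417,0.706,0.798,0.042,0,0,-0.417,0.706,0.798,0.042,0,0,-0.417,0.706,0.798,0.042,0,0,-0.417]'
cat > snap.py <<'E'
import sys; from h import *; from workcell import monitor,cams
def snap(name):
    o=monitor.get_obs(); f=cams.grab_frame('wrist'); im=f['pixels']; T=wristT(o,f['mount'])
    np.savez(name+'.npz',im=im,K=f['intrinsics'],T=T,p=o['tcp_pos'],R=o['orientation'],mount=f['mount'])
    cv2.imwrite(f'pics/{name}.png',cv2.resize(im[:,:,::-1],(800,600),interpolation=cv2.INTER_CUBIC))
    print(name,o['clock'],np.round(o['tcp_pos'],4),np.round(o['orientation'],4).tolist(),np.round(o['ft_force'],1),o['opening'])
if __name__=='__main__': snap(sys.argv[1])
E
python3 snap.py w1
```

```text
clock: 1.78
tcp_pos: [0.5044, -0.1306, 0.2397]
orientation: [[0.998, 0.06, -0.0], [0.06, -0.998, -0.0], [-0.0, 0.0, -1.0]]
ft_force: [-0.3, -0.4, -0.3]
opening: 1.0
w1 1.775 [ 0.5044 -0.1306  0.2397] [[0.9982, 0.0596, -0.0001], [0.0596, -0.9982, -0.0001], [-0.0001, 0.0001, -1.0]] [-0.3 -0.4 -0.3] 1.0002238817652893
```

View pics/w1.png

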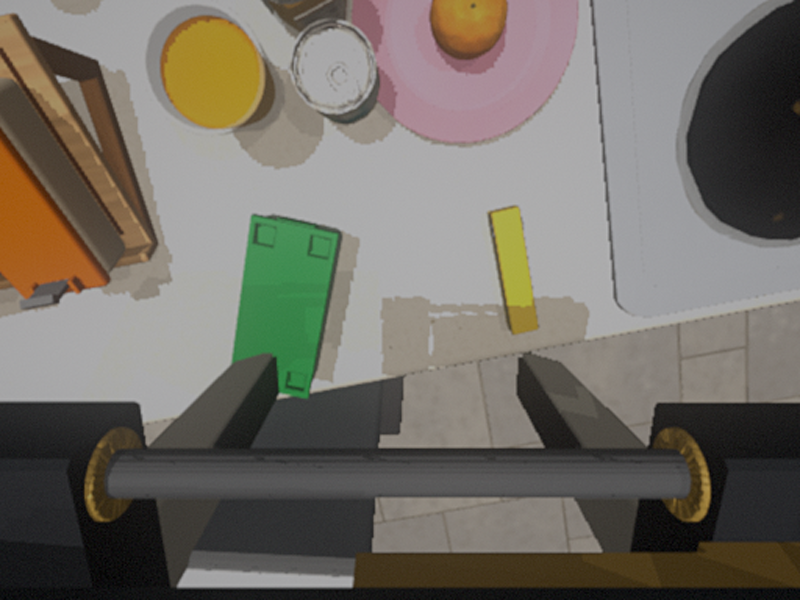

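The wrist view shows the green lid's recesses at (265,235), (320,246) and (297,380), and the case's top corners at (490,212), (519,206), (538,328) and (511,333). The juice glass and tin are well clear.

```bash
cat >> h.py <<'E'
def back(px,z,K,T,s=1.5625):
    px=(np.atleast_2d(px)+.5)/s-.5; d=np.c_[px,np.ones(len(px))]@np.linalg.inv(K).T@T[:3,:3]; c=-T[:3,:3].T@T[:3,3]
    return c+d*((z-c[2])/d[:,2])[:,None]
E
python3 - <<'E'
from h import *
d=np.load('w1.npz'); K,T=d['K'],d['T']
g=back([(265,235),(320,246),(297,380)],.056,K,T); print(g.round(4), np.linalg.norm(g[0]-g[1]),np.linalg.norm(g[1]-g[2]))
v=g[1]-g[2];print('green',(g[0]+g[2])/2,np.degrees(np.arctan2(v[1],v[0])))
y=back([(490,212),(519,206),(538,328),(511,333)],.02,K,T); print(y.round(4)); v=y[0]+y[1]-y[2]-y[3]
print('case',y.mean(0),np.linalg.norm(v)/2,np.degrees(np.arctan2(v[1],v[0])))
E
python3 -c "
import cv2,numpy as np
im=np.load('w1.npz')['im'][:,:,::-1]
cv2.imwrite('pics/w1c.png',np.hstack([cv2.resize(im[125:265,135:235],(400,560),interpolation=3),cv2.resize(im[120:225,290:365],(400,560),interpolation=3)]))"
```

```text
[[ 0.5273 -0.0297  0.056 ]
 [ 0.5214 -0.0711  0.056 ]
 [ 0.4094 -0.0538  0.056 ]] 0.041850269206982885 0.11335857803315687
green [ 0.4683564  -0.04171924  0.056     ] -8.80899510262176
[[ 0.5517 -0.204   0.02  ]
 [ 0.5579 -0.2271  0.02  ]
 [ 0.4545 -0.2575  0.02  ]
 [ 0.4484 -0.2345  0.02  ]]
case [ 0.50313682 -0.23075921  0.02      ] 0.10778189467666334 16.42175000247182
```

View pics/w1c.png

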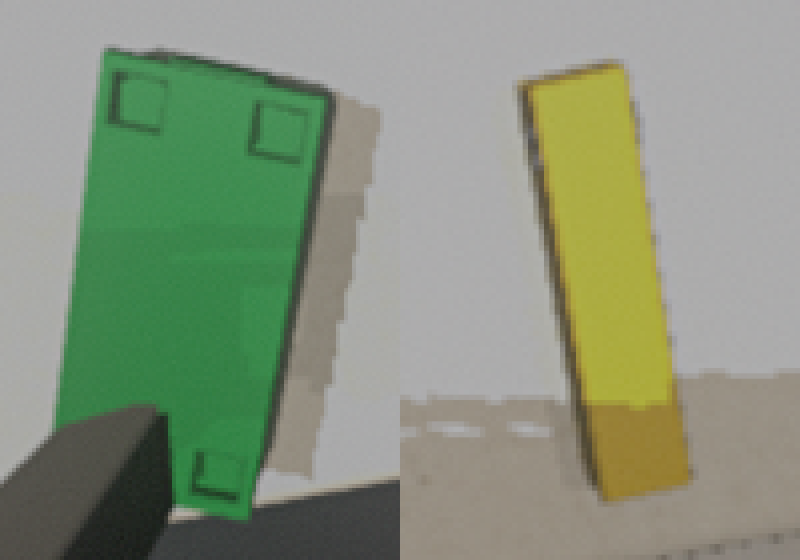

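The lid spacings come out at 41.9 and 113.4 mm against the true 42 and 114, so green is at (0.4684, -0.0417) with yaw -8.8° and the case at (0.503, -0.231) with yaw 16.4°. Next is the rack.

```bash
cat >> h.py <<'E'
def tool(yaw,pitch=0):
    M=lidpose(np.radians(yaw),np.radians(pitch)); return np.c_[M[:,0],-M[:,1],-M[:,2]]
def from_now(tp,tR):
    from workcell import monitor; o=monitor.get_obs(); go(o['tcp_pos'],o['orientation'],tp,tR)
E
python3 - <<'E'
from h import *
from_now([.498,.180,.215],tool(13.8,-25)); print(tool(13.8,-25).round(3))
E
```

```text
row [-0.0129  0.6209 -0.0495] [ 0.1252 -0.825   0.3403]
[[ 0.88   0.239  0.41 ]
 [ 0.216 -0.971  0.101]
 [ 0.423 -0.    -0.906]]
```

```bash
python3 -m pendant '[-0.013,0.621,-0.05,0.125,-0.825,0.34,-0.013,0.621,-0.05,0.125,-0.825,0.34,-0.013,0.621,-0.05,0.125,-0.825,0.34,-0.013,0.621,-0.05,0.125,-0.825,0.34,-0.013,0.621,-0.05,0.125,-0.825,0.34,-0.013,0.621,-0.05,0.125,-0.825,0.34,-0.013,0.621,-0.05,0.125,-0.825,0.34,-0.013,0.621,-0.05,0.125,-0.825,0.34]'
python3 snap.py w2
```

```text
clock: 2.82
tcp_pos: [0.499, 0.1789, 0.2148]
orientation: [[0.88, 0.237, 0.411], [0.215, -0.972, 0.099], [0.423, 0.001, -0.906]]
ft_force: [-1.2, 0.5, -0.3]
opening: 0.998
w2 2.825 [0.499  0.1789 0.2148] [[0.8804, 0.2369, 0.4109], [0.2151, -0.9715, 0.0993], [0.4227, 0.0009, -0.9063]] [-1.2  0.5 -0.3] 0.9980727510459261
```

View pics/w2.png

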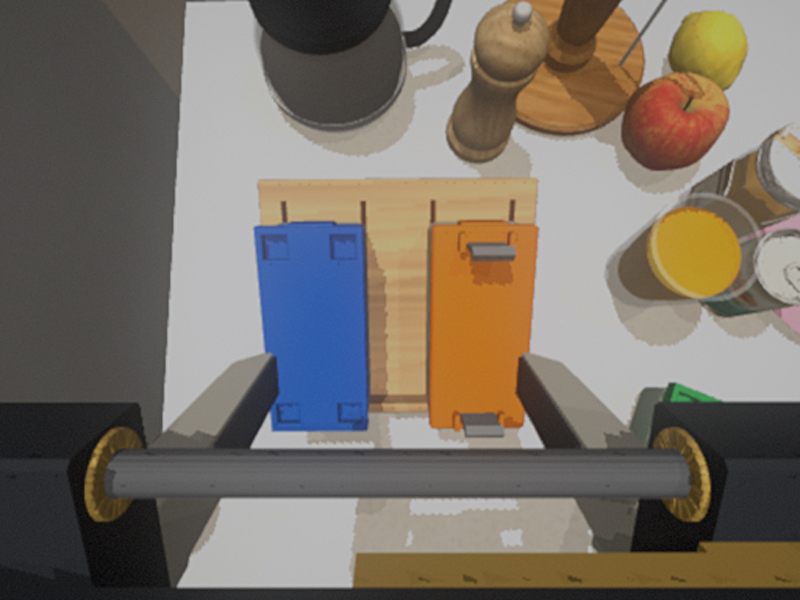

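The view shows blue with recess centres at (275,247), (343,246), (287,412) and (349,411), and orange with lid corners at (430,224), (537,225), (524,427) and (430,427). Both are aligned with the tool.

Run:
```python
from h import *
d=np.load('w2.npz'); K,T=d['K'],d['T']
C=[(70,33),(70,-33),(-70,-33),(-70,33)]; Rr=[(57,21),(57,-21),(-57,-21),(-57,21)]
def fit(name,pts,px):
    P0=np.c_[np.array(pts)/1000,np.full(len(pts),.028)]; px=(np.array(px)+.5)/1.5625-.5
    def f(q): return (proj(P0@lidpose(q[3],q[4]).T+q[:3],K,T)-px).ravel()
    s=least_squares(lambda q:np.r_[f(q),(q[4]+np.radians(25))*100],[.52,.2,.07,.24,-.43]); q=s.x
    print(name,q[:3].round(4),np.degrees(q[3:]).round(2),'res',np.abs(f(q)).max().round(2)); return q
b=fit('blue',Rr+C,[(275,247),(343,246),(349,411),(287,412),(256,227),(366,224),(367,430),(272,430)])
o=fit('orange',C,[(430,224),(537,225),(524,427),(430,427)])
dd=lidpose(b[3],-np.radians(25)).T@(o[:3]-b[:3]);print('diff in tub frame',dd.round(4))
for n,q in(('b',b),('o',o)):
    M=tool(np.degrees(q[3]),-25)
    for h,dx in ((.10,0),):
        print(n,'TCP at grasp (13mm below centre)',(q[:3]+.013*M[:,2]).round(4)); 
M=tool(14,-25)
from_now(b[:3]+.013*M[:,2]-.08*M[:,2],tool(np.degrees(b[3]),-25))
print('advance 80mm along z',.08*M[:,2]/.5)
```

```text
blue [0.5231 0.2399 0.0712] [ 13.62 -24.96] res 1.65
orange [0.5499 0.1355 0.0684] [ 14.55 -24.88] res 0.87
diff in tub frame [ 1.000e-04 -1.079e-01 -3.200e-03]
b TCP at grasp (13mm below centre) [0.5284 0.2412 0.0594]
o TCP at grasp (13mm below centre) [0.5552 0.1369 0.0566]
row [-0.007   0.1087 -0.1657] [ 0.0016  0.0006 -0.0018]
advance 80mm along z [ 0.06561035  0.0163585  -0.14500925]
```

```bash
python3 -m pendant '[-0.007,0.109,-0.166,0,0,0,-0.007,0.109,-0.166,0,0,0,-0.007,0.109,-0.166,0,0,0,0.026,0.117,-0.238,0,0,0,0.059,0.125,-0.311,0,0,0,0.059,0.125,-0.311,0,0,0,0.059,0.125,-0.311,0,0,0]' 0.75 && python3 -m pendant '[0,0,0,0,0,0,0,0,0,0,0,0,0,0,0,0,0,0,0,0,0,0,0,0,0,0,0,0,0,0,0,0,0,0,0,0]' -1
python3 snap.py w3
```

```text
clock: 3.75
tcp_pos: [0.5291, 0.2424, 0.0609]
orientation: [[0.879, 0.238, 0.412], [0.216, -0.971, 0.1], [0.424, 0.001, -0.906]]
ft_force: [-0.1, -0.5, 0.7]
opening: 0.877
clock: 4.5
tcp_pos: [0.5284, 0.2434, 0.0608]
orientation: [[0.879, 0.24, 0.413], [0.218, -0.971, 0.101], [0.425, 0.001, -0.905]]
ft_force: [-4.2, -3.7, 7.8]
opening: 0.709
w3 4.5 [0.5284 0.2434 0.0608] [[0.8787, 0.2403, 0.4126], [0.2179, -0.9707, 0.1011], [0.4248, 0.0011, -0.9053]] [-4.2 -3.7  7.8] 0.7085151018507726
```

```bash
python3 -m pendant '[-0.025,-0.006,0.055,0,0,0,-0.05,-0.012,0.11,0,0,0,-0.06,-0.012,0.25,0,0,0,-0.06,-0.012,0.33,0,0,0,-0.06,-0.012,0.33,0,0,0,-0.06,-0.012,0.33,0,0,0,-0.06,-0.012,0.33,0,0,0]'
python3 snap.py w4
python3 - <<'E'
from h import *
from_now([.468,-.042,.225],tool(-8.8)); from_now([.468,-.042,.150],tool(-8.8))
E
```

```text
clock: 5.42
tcp_pos: [0.4963, 0.237, 0.2215]
orientation: [[0.882, 0.24, 0.406], [0.218, -0.971, 0.1], [0.418, 0.001, -0.908]]
ft_force: [0.1, 0.0, -3.1]
opening: 0.706
w4 5.425 [0.4963 0.237  0.2215] [[0.8817, 0.24, 0.4063], [0.2182, -0.9708, 0.0998], [0.4183, 0.0007, -0.9083]] [ 0.1  0.  -3.1] 0.7061592018680999
row [-0.0572 -0.5581  0.0066] [-0.0356  0.8296 -0.7443]
row [-0.0572 -0.5581 -0.1434] [-0.0356  0.8296 -0.7443]
```

View pics/w4.png

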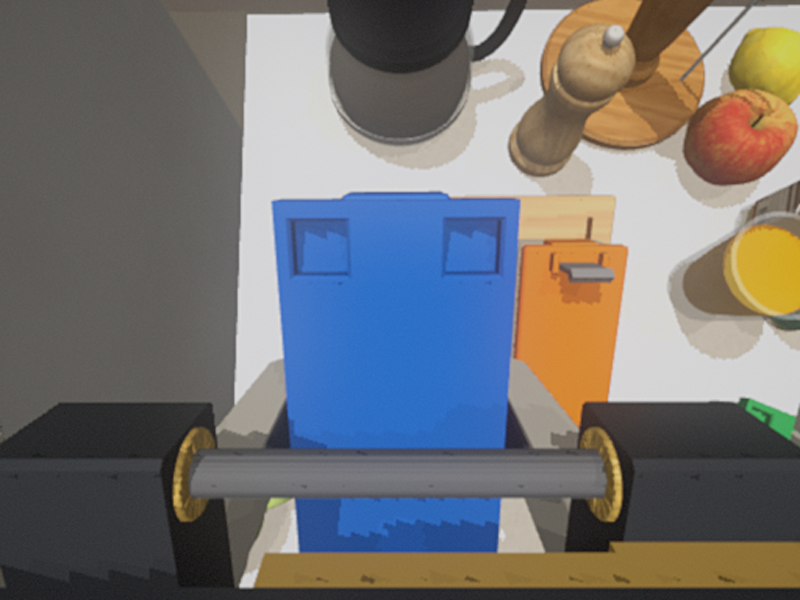

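Blue is held straight. Its lid's far corners are at (275,202) and (518,199), and the recess centres are at (320,248) and (472,246). I'll fit its pose in the tool frame.

```bash
cat >> h.py <<'E'
C=[(70,33),(70,-33),(-70,-33),(-70,33)]; Rr=[(57,21),(57,-21),(-57,-21),(-57,21)]
def held(d,pts,px,zt=.028):
    Tc=np.linalg.inv(d['mount']); P0=np.c_[np.array(pts)/1000,np.full(len(pts),zt)]; px=(np.array(px)+.5)/1.5625-.5
    F=np.diag([1,-1,-1.])
    def f(q): return (proj(P0@(F@lidpose(q[3],q[4])).T+q[:3],d['K'],Tc)-px).ravel()
    s=least_squares(lambda q:np.r_[f(q),q[4]*60],[0,0,-.013,0,0]); q=s.x
    print('held in tool',q[:3].round(4),np.degrees(q[3:]).round(2),'res',f(q).round(2)); return q
E
python3 - <<'E'
from h import *
q=held(np.load('w4.npz'),Rr[:2]+C[:2],[(320,248),(472,246),(275,202),(518,199)])
E
python3 -m pendant '[-0.057,-0.558,0.006,-0.036,0.83,-0.744,-0.057,-0.558,0.006,-0.036,0.83,-0.744,-0.057,-0.558,0.006,-0.036,0.83,-0.744,-0.057,-0.558,0.006,-0.036,0.83,-0.744,-0.057,-0.558,0.006,-0.036,0.83,-0.744,-0.057,-0.558,0.006,-0.036,0.83,-0.744,-0.057,-0.558,-0.144,-0.036,0.83,-0.744,-0.057,-0.558,-0.144,-0.036,0.83,-0.744,-0.057,-0.558,-0.144,-0.036,0.83,-0.744,-0.057,-0.558,-0.144,-0.036,0.83,-0.744]'
python3 snap.py w5
```

```text
held in tool [-0.0022  0.0004 -0.0099] [0.63 0.01] res [ 0.77  0.29 -0.12  0.48 -0.43 -0.42 -0.19 -0.32]
clock: 6.72
tcp_pos: [0.4709, -0.0415, 0.1538]
orientation: [[0.988, -0.152, 0.007], [-0.152, -0.988, -0.002], [0.007, 0.001, -1.0]]
ft_force: [0.9, -0.1, -2.0]
opening: 0.709
w5 6.725 [ 0.4709 -0.0415  0.1538] [[0.9884, -0.1519, 0.007], [-0.1519, -0.9884, -0.0017], [0.0071, 0.0006, -1.0]] [ 0.9 -0.1 -2. ] 0.7090350893621414
```

View pics/w5.png

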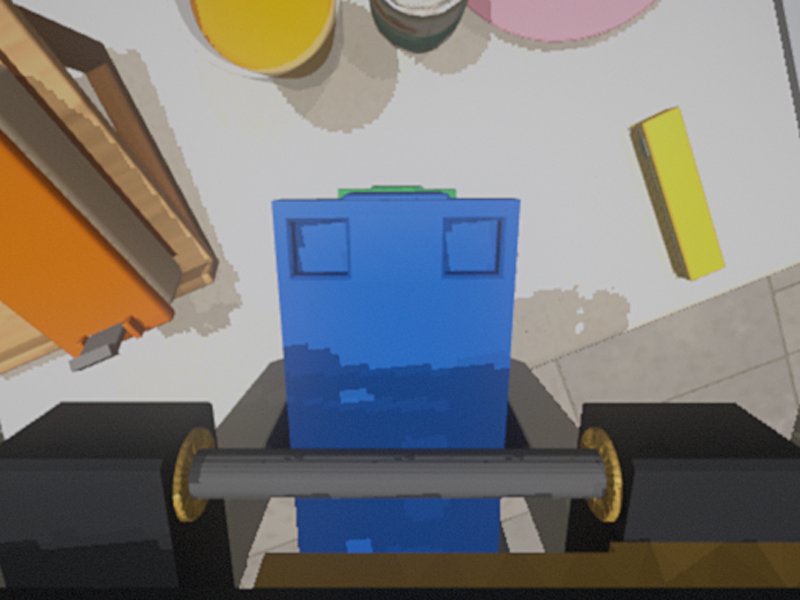

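The held tub is unchanged in the tool frame. Green's far edge shows at (339..456, 189), centred under blue's (275..518). I'll check x from that edge, then settle before descending.

```bash
python3 -m pendant '[0,0,0,0,0,0,0,0,0,0,0,0]'
python3 - <<'E'
from h import *
d=np.load('w5.npz')
e=back([(339,189),(456,189)],.056,d['K'],d['T']); print(e)
u=np.array([np.cos(np.radians(-8.8)),np.sin(np.radians(-8.8)),0]); print('centre from edge',e.mean(0)-.07*u,np.linalg.norm(e[0]-e[1]))
from_now([.4706,-.042,.094],tool(-8.8))
E
```

```text
clock: 7.02
tcp_pos: [0.4699, -0.0417, 0.1529]
orientation: [[0.988, -0.153, 0.005], [-0.153, -0.988, -0.001], [0.006, 0.0, -1.0]]
ft_force: [-0.2, -0.0, -2.4]
opening: 0.708
[[ 0.54130233 -0.02018261  0.056     ]
 [ 0.53144694 -0.08422029  0.056     ]]
centre from edge [ 0.46719865 -0.04149244  0.056     ] 0.06479161369406518
row [ 0.0015 -0.0006 -0.1178] [ 0.0024  0.0104 -0.0005]
```

```bash
python3 -m pendant '[0.001,-0.001,-0.06,0.002,0.01,0,0.001,-0.001,-0.11,0.002,0.01,0,0.001,-0.001,-0.14,0.002,0.01,0,0.001,-0.001,-0.15,0.002,0.01,0,0.001,-0.001,-0.158,0.002,0.01,0,0.001,-0.001,-0.164,0.002,0.01,0,0.001,-0.001,-0.168,0.002,0.01,0,0.001,-0.001,-0.17,0.002,0.01,0,0.001,-0.001,-0.172,0.002,0.01,0,0.001,-0.001,-0.172,0.002,0.01,0]'
```

```text
clock: 8.28
tcp_pos: [0.4699, -0.0421, 0.0661]
orientation: [[0.988, -0.153, -0.001], [-0.153, -0.988, 0.0], [-0.001, -0.0, -1.0]]
ft_force: [-0.9, 0.5, -2.1]
opening: 0.71
```

```bash
python3 -m pendant '[0,0,-0.004,0,0,0,0,0,-0.008,0,0,0,0,0,-0.008,0,0,0]'; python3 -m pendant '[0,0,-0.004,0,0,0,0,0,-0.008,0,0,0,0,0,-0.008,0,0,0]'
```

```text
clock: 8.65
tcp_pos: [0.4704, -0.0422, 0.0649]
orientation: [[0.988, -0.152, 0.001], [-0.152, -0.988, -0.001], [0.001, 0.0, -1.0]]
ft_force: [-8.1, 1.8, 26.3]
opening: 0.708
clock: 9.02
tcp_pos: [0.472, -0.0424, 0.0625]
orientation: [[0.988, -0.152, 0.004], [-0.152, -0.988, -0.001], [0.004, 0.001, -1.0]]
ft_force: [-8.5, 2.4, 36.2]
opening: 0.708
```

```bash
python3 -m pendant '[0,0,0.006,0,0,0,0,0,0.006,0,0,0]'; python3 -m pendant '[0,0,0,0,0,0,0,0,0,0,0,0,0,0,0,0,0,0,0,0,0,0,0,0]' 0.85;  python3 -m pendant '[0,0,0.05,0,0,0,0,0,0.15,0,0,0,0.06,-0.02,0.29,0,0,0,0.06,-0.02,0.29,0,0,0,0.06,-0.02,0.29,0,0,0,0.06,-0.02,0.29,0,0,0]'; python3 snap.py w6
```

```text
clock: 9.28
tcp_pos: [0.4712, -0.0424, 0.0627]
orientation: [[0.988, -0.153, 0.002], [-0.153, -0.988, -0.001], [0.002, 0.0, -1.0]]
ft_force: [-2.8, 1.4, 13.2]
opening: 0.705
clock: 9.78
tcp_pos: [0.4697, -0.0421, 0.0609]
orientation: [[0.988, -0.153, -0.002], [-0.153, -0.988, 0.0], [-0.002, -0.0, -1.0]]
ft_force: [0.0, 0.1, 0.2]
opening: 0.924
clock: 10.52
tcp_pos: [0.4983, -0.0516, 0.2041]
orientation: [[0.988, -0.153, -0.005], [-0.153, -0.988, 0.002], [-0.005, -0.001, -1.0]]
ft_force: [-0.5, 0.6, -0.3]
opening: 0.923
w6 10.525 [ 0.4983 -0.0516  0.2041] [[0.9882, -0.1528, -0.0051], [-0.1528, -0.9883, 0.0016], [-0.0053, -0.0008, -1.0]] [-0.5  0.6 -0.3] 0.9229063477925064
```

View pics/w6.png

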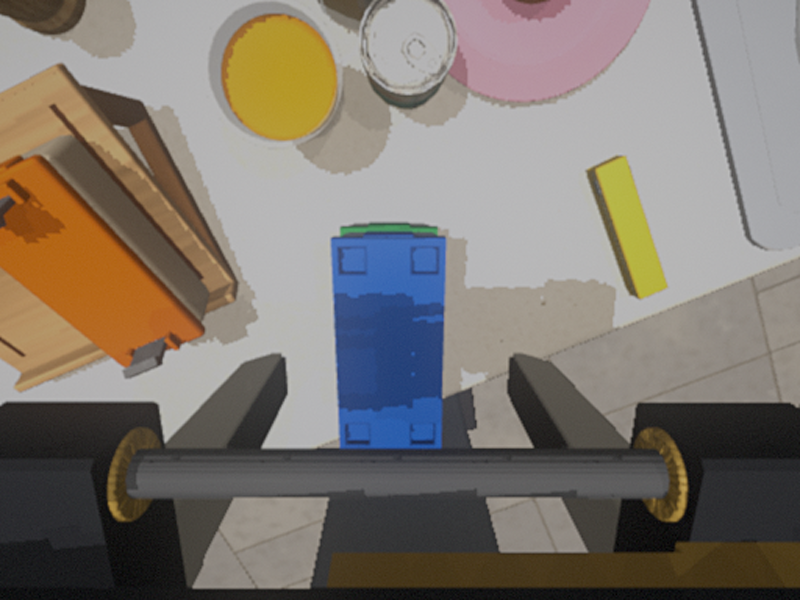

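Blue sits on green, but the green strip at (313..437, 230) looks wider than it should. I'll take an enlarged crop and fit the lid.

Run:
```python
from h import *
d=np.load('w6.npz'); im=d['im'][:,:,::-1]
cv2.imwrite('pics/w6c.png',cv2.resize(im[135:190,190:300],(800,400),interpolation=3))
K,T=d['K'],d['T']
P0=np.c_[np.array(Rr+C[:2]+C[2:])/1000,np.full(8,.028)]; px=(np.array([(352,260),(426,260),(424,433),(357,433),(332,238),(445,238),(441,449),(340,449)])+.5)/1.5625-.5
f=lambda q:(proj(P0@lidpose(q[3],q[4]).T+q[:3],K,T)-px).ravel()
s=least_squares(f,[.468,-.042,.078,-.15,0]);print('blue',s.x[:3].round(4),np.degrees(s.x[3:]).round(2),s.fun.round(1))
for z in(.056,.05): print(back([(313,230),(437,230)],z,K,T).round(4))
```

```text
blue [ 0.4672 -0.0423  0.0752] [-8.6  -0.22] [ 0.5  0.1 -0.7 -0.  -0.9 -0.4  0.7 -0.3 -0.5 -0.   0.7 -0.3 -0.3  0.4
  0.3  0.5]
[[ 0.5427 -0.0013  0.056 ]
 [ 0.5299 -0.0838  0.056 ]]
[[ 5.421e-01 -1.000e-04  5.000e-02]
 [ 5.291e-01 -8.420e-02  5.000e-02]]
```

View pics/w6c.png

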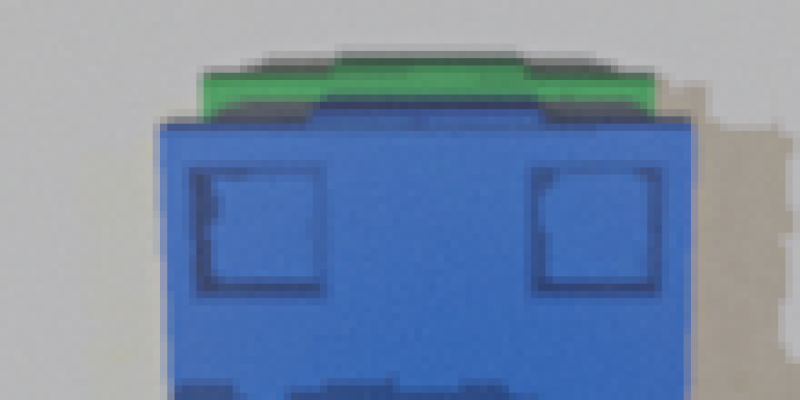

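The crop shows green (204..655) and blue (160..693) centred on each other. The fitted blue centre height of 0.075 m matches the seated value of 0.078, not the unseated 0.084. Now the orange tub.

Run:
```python
from h import *
R1=tool(13.9,-25); g=np.array([.5543,.1376,.0582])
from_now(g-.12*R1[:,2],R1); from_now(g-.05*R1[:,2],R1); from_now(g,R1)
```

```text
row [ 0.0137  0.3539 -0.0742] [ 0.0364 -0.8486  0.7434]
row [ 0.0711  0.3681 -0.2011] [ 0.0364 -0.8486  0.7434]
row [ 0.1121  0.3783 -0.2917] [ 0.0364 -0.8486  0.7434]
```

```bash
python3 -m pendant '[0.014,0.354,0.0,0.036,-0.849,0.743,0.014,0.354,0.0,0.036,-0.849,0.743,0.014,0.354,-0.074,0.036,-0.849,0.743,0.014,0.354,-0.074,0.036,-0.849,0.743,0.014,0.354,-0.074,0.036,-0.849,0.743,0.071,0.368,-0.201,0.036,-0.849,0.743,0.071,0.368,-0.201,0.036,-0.849,0.743,0.092,0.373,-0.246,0.036,-0.849,0.743,0.112,0.378,-0.292,0.036,-0.849,0.743,0.112,0.378,-0.292,0.036,-0.849,0.743,0.112,0.378,-0.292,0.036,-0.849,0.743]' 0.85 && python3 -m pendant '[0,0,0,0,0,0,0,0,0,0,0,0,0,0,0,0,0,0,0,0,0,0,0,0,0,0,0,0,0,0,0,0,0,0,0,0]' -1
python3 -m pendant '[-0.025,-0.006,0.055,0,0,0,-0.05,-0.012,0.11,0,0,0,-0.06,-0.012,0.25,0,0,0,-0.06,-0.012,0.33,0,0,0,-0.06,-0.012,0.33,0,0,0,-0.06,-0.012,0.33,0,0,0,-0.06,-0.012,0.33,0,0,0]'
python3 snap.py w7
python3 - <<'E'
from h import *
from_now([.470,-.042,.26],tool(-8.7)); from_now([.470,-.042,.20],tool(-8.7))
E
```

```text
clock: 11.95
tcp_pos: [0.5565, 0.1367, 0.0616]
orientation: [[0.877, 0.239, 0.416], [0.217, -0.971, 0.102], [0.428, 0.001, -0.904]]
ft_force: [0.2, 0.8, 0.0]
opening: 0.923
clock: 12.7
tcp_pos: [0.5561, 0.1369, 0.061]
orientation: [[0.877, 0.24, 0.416], [0.217, -0.971, 0.102], [0.428, 0.001, -0.904]]
ft_force: [-3.3, -1.7, 7.4]
opening: 0.711
clock: 13.58
tcp_pos: [0.5243, 0.1309, 0.2225]
orientation: [[0.88, 0.24, 0.41], [0.217, -0.971, 0.102], [0.423, -0.001, -0.906]]
ft_force: [-0.2, -0.1, -1.4]
opening: 0.71
w7 13.575 [0.5243 0.1309 0.2225] [[0.88, 0.2397, 0.4101], [0.217, -0.9709, 0.1017], [0.4225, -0.0005, -0.9064]] [-0.2 -0.1 -1.4] 0.7095069004681122
row [-0.1092 -0.3459  0.0746] [-0.0386  0.8383 -0.7399]
row [-0.1092 -0.3459 -0.0454] [-0.0386  0.8383 -0.7399]
```

View pics/w7.png

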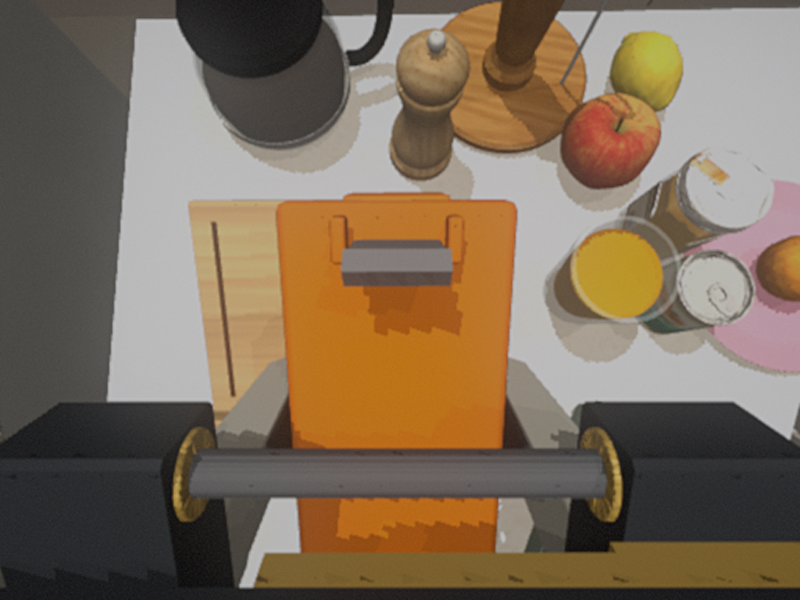

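Orange is held straight, with its far lid corners at (276,203) and (517,203), about the same as blue was. It goes to the same x and y, 50 mm higher.

```bash
python3 - <<'E'
from h import *
d=np.load('w7.npz'); held(d,C[:2],[(276,202.5),(517,202.5)])
d=np.load('w4.npz'); held(d,C[:2],[(275,201.5),(518,199.5)])
E
python3 -m pendant '[-0.109,-0.346,0.075,-0.039,0.838,-0.74,-0.109,-0.346,0.075,-0.039,0.838,-0.74,-0.109,-0.346,0.075,-0.039,0.838,-0.74,-0.109,-0.346,0.075,-0.039,0.838,-0.74,-0.109,-0.346,0.075,-0.039,0.838,-0.74,-0.109,-0.346,-0.045,-0.039,0.838,-0.74,-0.109,-0.346,-0.045,-0.039,0.838,-0.74,-0.109,-0.346,-0.045,-0.039,0.838,-0.74,-0.109,-0.346,-0.045,-0.039,0.838,-0.74,-0.109,-0.346,-0.045,-0.039,0.838,-0.74]'
python3 - <<'E'
from h import *
from_now([.4702,-.0421,.119],tool(-8.7))
E
python3 snap.py w8
```

```text
held in tool [-0.0029 -0.0002 -0.0088] [-0.03 -0.  ] res [ 0.  0. -0. -0.]
held in tool [-0.0024  0.0003 -0.0097] [0.44 0.  ] res [0. 0. 0. 0.]
clock: 14.88
tcp_pos: [0.4725, -0.0422, 0.2043]
orientation: [[0.989, -0.15, 0.007], [-0.15, -0.989, -0.003], [0.008, 0.002, -1.0]]
ft_force: [0.1, -0.2, -2.6]
opening: 0.707
row [-0.0045  0.0003 -0.1706] [ 0.0056  0.014  -0.0019]
w8 14.875 [ 0.4725 -0.0422  0.2043] [[0.9886, -0.1503, 0.0073], [-0.1503, -0.9886, -0.0029], [0.0077, 0.0018, -1.0]] [ 0.1 -0.2 -2.6] 0.7074056505027652
```

```bash
python3 -m pendant '[-0.003,0,-0.06,0.003,0.012,-0.001,-0.003,0,-0.11,0.003,0.012,-0.001,-0.003,0,-0.145,0.003,0.012,-0.001,-0.003,0,-0.158,0.003,0.012,-0.001,-0.003,0,-0.164,0.003,0.012,-0.001,-0.003,0,-0.168,0.003,0.012,-0.001,-0.003,0,-0.168,0.003,0.012,-0.001,-0.003,0,-0.168,0.003,0.012,-0.001]'
```

```text
clock: 15.92
tcp_pos: [0.4702, -0.0422, 0.1191]
orientation: [[0.988, -0.151, -0.001], [-0.151, -0.988, -0.001], [-0.001, 0.001, -1.0]]
ft_force: [0.0, -1.2, -2.5]
opening: 0.707
```

```bash
python3 -m pendant '[0,0,-0.003,0,0,0,0,0,-0.006,0,0,0,0,0,-0.008,0,0,0,0,0,-0.008,0,0,0]'; python3 -m pendant '[0,0,-0.003,0,0,0,0,0,-0.006,0,0,0,0,0,-0.006,0,0,0]'
```

```text
clock: 16.42
tcp_pos: [0.47, -0.0421, 0.115]
orientation: [[0.989, -0.151, -0.002], [-0.151, -0.989, -0.001], [-0.002, 0.001, -1.0]]
ft_force: [-1.9, 0.4, 3.4]
opening: 0.709
clock: 16.8
tcp_pos: [0.4701, -0.0421, 0.1146]
orientation: [[0.989, -0.151, -0.0], [-0.151, -0.989, -0.001], [-0.0, 0.001, -1.0]]
ft_force: [-10.4, 3.2, 27.5]
opening: 0.708
```

```bash
python3 -m pendant '[0,0,0.005,0,0,0,0,0,0.005,0,0,0]'; python3 -m pendant '[0,0,0,0,0,0,0,0,0,0,0,0,0,0,0,0,0,0,0,0,0,0,0,0]' 0.85;  python3 -m pendant '[0,0,0.05,0,0,0,0,0,0.15,0,0,0,0.06,-0.02,0.29,0,0,0,0.06,-0.02,0.29,0,0,0,0.06,-0.02,0.29,0,0,0,0.06,-0.02,0.29,0,0,0,0.06,-0.02,0.29,0,0,0]'; python3 snap.py w9
python3 -c "
import cv2,numpy as np
im=np.load('w9.npz')['im'][:,:,::-1]
cv2.imwrite('pics/w9c.png',cv2.resize(im[100:340,170:330],(533,600)[:2] if 0 else (400,600),interpolation=3))"
```

```text
clock: 17.05
tcp_pos: [0.4704, -0.0422, 0.1148]
orientation: [[0.989, -0.151, -0.001], [-0.151, -0.989, -0.001], [-0.001, 0.001, -1.0]]
ft_force: [-2.4, 0.7, 8.6]
opening: 0.71
clock: 17.55
tcp_pos: [0.4698, -0.0421, 0.1139]
orientation: [[0.988, -0.151, -0.002], [-0.151, -0.988, -0.0], [-0.002, 0.001, -1.0]]
ft_force: [-0.1, -0.5, 0.4]
opening: 0.924
clock: 18.42
tcp_pos: [0.4987, -0.0517, 0.2574]
orientation: [[0.988, -0.151, -0.005], [-0.151, -0.989, 0.001], [-0.005, 0.0, -1.0]]
ft_force: [-0.4, -0.1, -0.5]
opening: 0.928
w9 18.425 [ 0.4987 -0.0517  0.2574] [[0.9885, -0.1512, -0.0054], [-0.1512, -0.9885, 0.0007], [-0.0055, 0.0001, -1.0]] [-0.4 -0.1 -0.5] 0.9281906270289265
```

View pics/w9c.png

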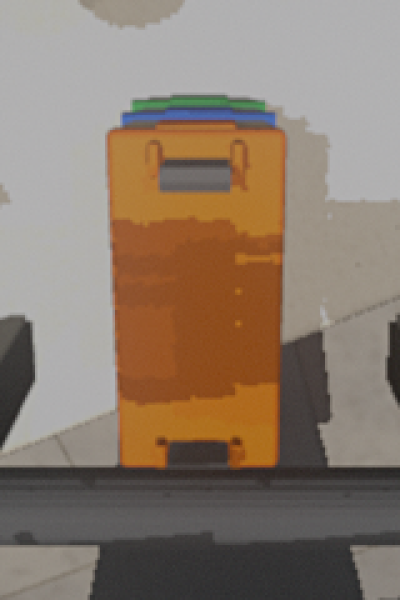

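All three lids line up: centre columns are green 198.5, blue 197.5 and orange 197 in the crop, and the clips are intact. Contact came at the seated height (0.115, against 0.1155 predicted). Next, the case.

Run:
```python
from h import *
d=np.load('w9.npz')
e=back(np.array([(170+108/2.5,100+129/2.5),(170+286/2.5,100+129/2.5)]),.156,d['K'],d['T'],1.0)
v=e[0]-e[1]; th=np.arctan2(-v[0],v[1]); print(np.linalg.norm(v),np.degrees(th),e.mean(0)-.07*np.array([np.cos(th),np.sin(th),0]))
from_now([.503,-.231,.11],tool(16.4)); from_now([.503,-.231,.003],tool(16.4))
```

```text
0.06405922822998741 -8.701355352013339 [ 0.46778247 -0.04256539  0.156     ]
row [ 0.0081 -0.3585 -0.2955] [ 0.001  -0.0094  0.8364]
row [ 0.0081 -0.3585 -0.5095] [ 0.001  -0.0094  0.8364]
```

```bash
python3 -m pendant '[0.008,-0.359,-0.1,0.001,-0.009,0.836,0.008,-0.359,-0.1,0.001,-0.009,0.836,0.008,-0.359,-0.1,0.001,-0.009,0.836,0.008,-0.359,-0.296,0.001,-0.009,0.836,0.008,-0.359,-0.296,0.001,-0.009,0.836,0.008,-0.359,-0.42,0.001,-0.009,0.836,0.008,-0.359,-0.48,0.001,-0.009,0.836,0.008,-0.359,-0.5,0.001,-0.009,0.836,0.008,-0.359,-0.5,0.001,-0.009,0.836,0.008,-0.359,-0.5,0.001,-0.009,0.836]' 0.3
```

```text
clock: 19.73
tcp_pos: [0.505, -0.2323, 0.0107]
orientation: [[0.959, 0.282, 0.005], [0.282, -0.959, -0.001], [0.004, 0.003, -1.0]]
ft_force: [0.4, 0.3, 0.5]
opening: 0.651
```

```bash
python3 -m pendant '[-0.003,0.002,-0.012,0.003,0.01,0,-0.003,0.002,-0.012,0.003,0.01,0,-0.003,0.002,-0.012,0.003,0.01,0]'; python3 -m pendant '[0,0,0,0,0,0,0,0,0,0,0,0,0,0,0,0,0,0,0,0,0,0,0,0,0,0,0,0,0,0,0,0,0,0,0,0]' -1; python3 -m pendant '[0,0,0.1,0,0,0,0,0,0.3,0,0,0,0,0,0.42,0,0,0,0,0,0.42,0,0,0,0,0,0.42,0,0,0,0,0,0.42,0,0,0]'; python3 snap.py w10
python3 - <<'E'
from h import *
d=np.load('w10.npz'); m=mask(d['im'],'yellow'); ys,xs=np.nonzero(m); print(m.sum(),xs.min(),xs.max(),ys.min(),ys.max())
for y in range(ys.min(),ys.min()+60,4):
    r=xs[ys==y]; print(y,r.min(),r.max(),end=' | ')
E
```

```text
clock: 20.1
tcp_pos: [0.5025, -0.2307, 0.0034]
orientation: [[0.959, 0.282, -0.002], [0.282, -0.959, 0.002], [-0.002, -0.002, -1.0]]
ft_force: [-0.4, -0.5, 0.4]
opening: 0.65
clock: 20.85
tcp_pos: [0.5024, -0.2307, 0.0031]
orientation: [[0.959, 0.282, -0.003], [0.282, -0.959, 0.002], [-0.002, -0.002, -1.0]]
ft_force: [-0.3, -0.1, 0.0]
opening: 0.253
clock: 21.6
tcp_pos: [0.5016, -0.2301, 0.2117]
orientation: [[0.959, 0.282, -0.004], [0.282, -0.959, 0.003], [-0.003, -0.004, -1.0]]
ft_force: [0.0, 0.2, -0.5]
opening: 0.255
w10 21.6 [ 0.5016 -0.2301  0.2117] [[0.9594, 0.282, -0.0044], [0.2821, -0.9594, 0.0032], [-0.0033, -0.0043, -1.0]] [ 0.   0.2 -0.5] 0.25455241910503784
1221 234 275 186 236
186 275 275 | 190 274 274 | 194 262 274 | 198 251 274 | 202 234 273 | 206 234 273 | 210 234 273 | 214 234 273 | 218 234 273 | 222 234 273 | 226 253 273 | 230 259 273 | 234 262 270 | Traceback (most recent call last):
  File "<stdin>", line 4, in <module>
    return umr_minimum(a, axis, None, out, keepdims, initial, where)
ValueError: zero-size array to reduction operation minimum which has no identity
```

Run:
```python
from h import *
d=np.load('w10.npz'); h=cv2.cvtColor(d['im'],cv2.COLOR_RGB2HSV)
m=cv2.inRange(h,(18,100,40),(38,255,255)); n,l,s,_=cv2.connectedComponentsWithStats(m); k=1+np.argmax(s[1:,4]); print(s[k])
ys,xs=np.nonzero(l==k)
for y in range(ys.min(),ys.max()+1,6):
    r=xs[ys==y]; print(y,r.min(),r.max(),end=' | ') if len(r) else 0
for c in(240,254,268): print('\n',c,[(y,*h[y,c]) for y in range(min(ys.min(),160)-2,min(ys.min(),160)+36,2)])
```

```text
[  63  346  381   31 9037]
346 303 308 | 352 301 427 | 358 76 431 | 364 72 435 | 370 68 440 | 376 96 442 | 
 240 [(158, np.uint8(30), np.uint8(146), np.uint8(202)), (160, np.uint8(30), np.uint8(148), np.uint8(202)), (162, np.uint8(30), np.uint8(149), np.uint8(202)), (164, np.uint8(30), np.uint8(148), np.uint8(202)), (166, np.uint8(30), np.uint8(149), np.uint8(202)), (168, np.uint8(30), np.uint8(153), np.uint8(201)), (170, np.uint8(30), np.uint8(151), np.uint8(201)), (172, np.uint8(30), np.uint8(151), np.uint8(202)), (174, np.uint8(30), np.uint8(155), np.uint8(202)), (176, np.uint8(30), np.uint8(156), np.uint8(201)), (178, np.uint8(30), np.uint8(158), np.uint8(202)), (180, np.uint8(30), np.uint8(154), np.uint8(202)), (182, np.uint8(30), np.uint8(157), np.uint8(201)), (184, np.uint8(30), np.uint8(158), np.uint8(202)), (186, np.uint8(30), np.uint8(158), np.uint8(202)), (188, np.uint8(30), np.uint8(160), np.uint8(201)), (190, np.uint8(30), np.uint8(160), np.uint8(201)), (192, np.uint8(30), np.uint8(160), np.uint8(201)), (194, np.uint8(30), np.uint8(164), np.uint8(202))]

 254 [(158, np.u
[... 1234 characters left out ...]
8(30), np.uint8(153), np.uint8(201)), (170, np.uint8(30), np.uint8(157), np.uint8(201)), (172, np.uint8(30), np.uint8(155), np.uint8(202)), (174, np.uint8(30), np.uint8(157), np.uint8(202)), (176, np.uint8(30), np.uint8(159), np.uint8(201)), (178, np.uint8(30), np.uint8(160), np.uint8(203)), (180, np.uint8(30), np.uint8(159), np.uint8(202)), (182, np.uint8(30), np.uint8(164), np.uint8(201)), (184, np.uint8(30), np.uint8(163), np.uint8(202)), (186, np.uint8(30), np.uint8(162), np.uint8(202)), (188, np.uint8(30), np.uint8(163), np.uint8(202)), (190, np.uint8(30), np.uint8(162), np.uint8(202)), (192, np.uint8(30), np.uint8(165), np.uint8(201)), (194, np.uint8(30), np.uint8(169), np.uint8(201))]
```

Saturation varies along the case, so I'll use hue with S>110 and V>120, cropped to the rows above the gripper.

Run:
```python
from h import *
d=np.load('w10.npz'); h=cv2.cvtColor(d['im'],cv2.COLOR_RGB2HSV)
m=cv2.inRange(h,(27,90,100),(34,255,255))[:300]; n,l,s,_=cv2.connectedComponentsWithStats(m); k=1+np.argmax(s[1:,4]); print(s[k])
ys,xs=np.nonzero(l==k); t=ys.min()
for y in [*range(t,t+6),*range(t+10,ys.max()+1,12)]:
    r=xs[ys==y]; print(y,r.min(),r.max(),end=' | ')
tl=xs[ys==t+2]; x0,x1=xs[ys==t+4].min(),xs[ys==t+4].max()
px=[((x0)*1.5625,t*1.5625),((x1+1)*1.5625,t*1.5625)]
q=held(d,[(55,12),(55,-12)],px,.010)
```

```text
[ 233  154   43   82 3059]
154 234 273 | 155 233 274 | 156 233 274 | 157 233 275 | 158 233 275 | 159 233 274 | 164 233 274 | 176 233 274 | 188 233 274 | 200 234 273 | 212 234 273 | 224 242 273 | held in tool [-0.0037  0.0001  0.0094] [-0.01 -0.  ] res [-0.  0.  0. -0.]
```

Run:
```python
import numpy as np
d=np.load('w10.npz'); im=d['im'].astype(int)
for y in(165,200): print(y,[tuple(map(int,im[y,x])) for x in [*range(226,238),*range(270,284)]])
print([tuple(map(int,im[y,254])) for y in range(140,158)])
```

```text
165 [(202, 202, 197), (202, 201, 196), (203, 203, 198), (202, 202, 199), (187, 186, 180), (188, 170, 126), (200, 179, 75), (202, 193, 77), (202, 201, 83), (201, 201, 83), (201, 201, 84), (201, 201, 84), (202, 201, 80), (202, 202, 85), (201, 201, 82), (202, 202, 82), (202, 198, 78), (202, 184, 70), (188, 162, 75), (179, 168, 152), (194, 193, 195), (202, 203, 203), (202, 201, 201), (202, 202, 202), (202, 202, 201), (201, 201, 201)]
200 [(201, 200, 192), (202, 202, 194), (202, 202, 195), (186, 182, 171), (168, 162, 148), (163, 152, 129), (187, 164, 90), (201, 179, 64), (201, 189, 69), (201, 197, 71), (202, 198, 73), (200, 197, 69), (201, 193, 65), (201, 193, 64), (202, 194, 67), (202, 189, 65), (201, 178, 59), (191, 163, 56), (165, 145, 91), (168, 161, 145), (182, 175, 161), (183, 175, 160), (183, 175, 160), (181, 173, 158), (179, 172, 156), (180, 172, 157)]
[(202, 201, 201), (201, 201, 200), (200, 201, 201), (203, 202, 202), (201, 201, 200), (202, 202, 202), (202, 203, 203), (203, 203, 205), (205, 200, 185), (179, 167, 119), (129, 115, 71), (132, 115, 73), (167, 144, 73), (195, 175, 76), (203, 192, 78), (202, 198, 80), (201, 201, 82), (202, 202, 85)]
```

Run:
```python
from h import *
d=np.load('w10.npz'); M=d['mount']
for v in(149.5,152):
  for z in(-.017,-.012,-.007):
    r=M[:3,:3]@np.linalg.inv(d['K'])@np.array([253.8,v,1]); c=M[:3,3]; print(v,z,'far edge x',(c+r*(z-c[2])/r[2])[0].round(4))
from workcell import cams
f=cams.grab_frame('scene'); h=cv2.cvtColor(f['pixels'],cv2.COLOR_RGB2HSV); m=cv2.inRange(h,(24,120,80),(35,255,255)); n,l,s,c=cv2.connectedComponentsWithStats(m)
for i in range(1,n):
    if s[i,4]>60: print(s[i],c[i].round(1))
o=d['p'];Rt=d['R']
for zc in(-.017,-.007,.003):
    P=np.array([o+Rt@np.array([x-.0035,y,zc]) for x in(-.055,.055) for y in(-.012,.012)]); print(zc,proj(P,f['intrinsics'],f['camera_from_world']).round(1).tolist())
f2=f['pixels'][:,:,::-1]; cv2.imwrite('pics/s10.png',f2)
```

```text
149.5 -0.017 far edge x 0.0559
149.5 -0.012 far edge x 0.0552
149.5 -0.007 far edge x 0.0546
152 -0.017 far edge x 0.0546
152 -0.012 far edge x 0.0539
152 -0.007 far edge x 0.0532
[356 207  22  22 374] [366.5 217.7]
[221 251  29  23 422] [234.7 261.2]
-0.017 [[216.9, 257.7], [222.0, 268.5], [274.0, 236.2], [280.3, 245.8]]
-0.007 [[217.4, 261.1], [222.4, 271.8], [273.8, 239.6], [280.0, 249.3]]
0.003 [[217.8, 264.4], [222.8, 275.2], [273.6, 243.0], [279.8, 252.6]]
```

Run:
```python
from h import *
from_now([.4675,-.0422,.24],tool(-8.7)); from_now([.4675,-.0422,.205],tool(-8.7))
```

```text
row [-0.0678  0.3754  0.0581] [-0.0104 -0.0091 -0.8359]
row [-0.0678  0.3754 -0.0119] [-0.0104 -0.0091 -0.8359]
```

```bash
python3 -m pendant '[0,0.02,0.058,0,0,0,-0.068,0.375,0.058,-0.008,0,-0.836,-0.068,0.375,0.058,-0.008,0,-0.836,-0.068,0.375,0.058,-0.008,0,-0.836,-0.068,0.375,0.058,-0.008,0,-0.836,-0.068,0.375,0.058,-0.008,0,-0.836,-0.068,0.375,-0.012,-0.008,0,-0.836,-0.068,0.375,-0.012,-0.008,0,-0.836,-0.068,0.375,-0.012,-0.008,0,-0.836,-0.068,0.375,-0.012,-0.008,0,-0.836]'; python3 snap.py w11
python3 -c "
import cv2,numpy as np
im=np.load('w11.npz')['im'][:,:,::-1]
cv2.imwrite('pics/w11c.png',cv2.resize(im[110:310,170:340],(510,600),interpolation=3))"
```

```text
clock: 22.95
tcp_pos: [0.4692, -0.0439, 0.2082]
orientation: [[0.988, -0.152, -0.001], [-0.152, -0.988, -0.002], [-0.001, 0.002, -1.0]]
ft_force: [-0.5, -0.8, -1.0]
opening: 0.256
w11 22.95 [ 0.4692 -0.0439  0.2082] [[0.9884, -0.1521, -0.0008], [-0.1521, -0.9884, -0.0019], [-0.0005, 0.002, -1.0]] [-0.5 -0.8 -1. ] 0.25603232651327407
```

View pics/w11c.png

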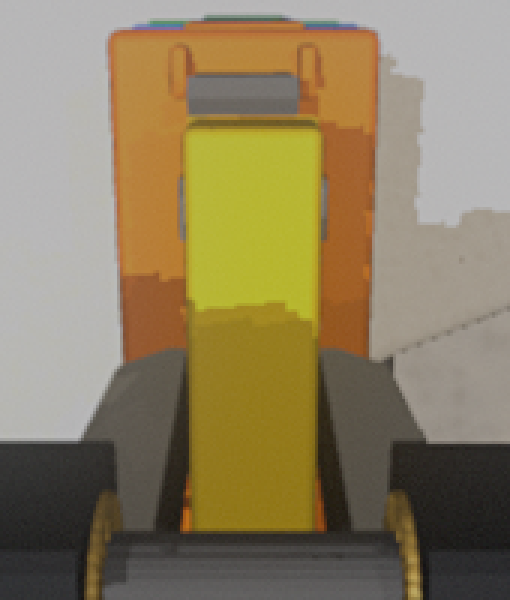

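The crop shows the case (centre column 253) about 10 columns right of the clip (centre 243), i.e. about 2 mm toward -y, which agrees with the measured TCP offset. The nose's inner edge is at row 113 and the case's end at row 121. I'll check x, and the grey patches beside the case at rows 175-240.

```bash
python3 - <<'E'
from h import *
d=np.load('w11.npz'); M=d['mount']; w=np.load('w10.npz')['im'].astype(int); im=d['im'].astype(int)
def tx(v,z,u=253.8):
    r=M[:3,:3]@np.linalg.inv(d['K'])@np.array([u,v,1]); c=M[:3,3]; return (c+r*(z-c[2])/r[2])[:2].round(4)
zt=d['p'][2]
print('nose tip (z .180) tool xy',tx(110+113/3,zt-.180,170+243/3),' (z .184)',tx(110+113/3,zt-.184,170+243/3),'rear of clip top',tx(110+73/3,zt-.184))
print('lid far edge',tx(110+31/3,zt-.156,170+244/3),'case end',tx(110+121/3,-.017),tx(110+121/3,-.010))
print('patch on lid',tx(168,zt-.156,230.5),tx(190,zt-.156,230.5),'at z=0',tx(168,0,230.5),tx(190,0,230.5))
for y in(175,185): print([tuple(map(int,im[y,x])) for x in range(227,234)],[tuple(map(int,w[y,x])) for x in range(227,234)])
E
python3 -m pendant '[0,0,0,0,0,0]'
```

```text
nose tip (z .180) tool xy [ 0.0512 -0.0016]  (z .184) [ 0.0517 -0.0015] rear of clip top [0.0601 0.0002]
lid far edge [ 0.0677 -0.0015] case end [0.0555 0.0003] [0.0546 0.0003]
patch on lid [ 0.0331 -0.0172] [ 0.0161 -0.0175] at z=0 [ 0.0432 -0.013 ] [ 0.0303 -0.0132]
[(185, 127, 54), (187, 126, 53), (150, 112, 85), (117, 114, 110), (153, 133, 84), (179, 157, 46), (185, 174, 49)] [(203, 203, 195), (204, 204, 199), (168, 168, 165), (142, 142, 140), (172, 153, 114), (197, 176, 75), (204, 193, 76)]
[(184, 127, 50), (186, 127, 52), (155, 112, 69), (123, 117, 111), (121, 110, 91), (165, 143, 44), (185, 172, 47)] [(203, 203, 196), (204, 204, 198), (173, 172, 166), (140, 139, 137), (147, 134, 108), (187, 164, 67), (203, 189, 69)]
clock: 23.12
tcp_pos: [0.4688, -0.0434, 0.2078]
orientation: [[0.988, -0.151, -0.001], [-0.151, -0.988, -0.002], [-0.001, 0.002, -1.0]]
ft_force: [-1.1, 0.4, -1.0]
opening: 0.257
```

```bash
python3 -m pendant '[-0.002,0.002,-0.012,0,0,0,-0.002,0.002,-0.024,0,0,0,-0.002,0.002,-0.034,0,0,0,-0.002,0.002,-0.034,0,0,0,-0.002,0.002,-0.034,0,0,0]'
```

```text
clock: 23.75
tcp_pos: [0.4675, -0.0421, 0.1902]
orientation: [[0.989, -0.151, -0.002], [-0.151, -0.989, -0.001], [-0.002, 0.002, -1.0]]
ft_force: [0.5, 0.1, -0.4]
opening: 0.253
```

Right on target. Now I'll press down in small steps while watching the force.

```bash
python3 -m pendant '[0,0,-0.004,0,0,0,0,0,-0.008,0,0,0,0,0,-0.012,0,0,0,0,0,-0.012,0,0,0]'; python3 -m pendant '[0,0,-0.004,0,0,0,0,0,-0.006,0,0,0,0,0,-0.006,0,0,0]'; python3 -m pendant '[0,0,-0.002,0,0,0,0,0,-0.004,0,0,0,0,0,-0.004,0,0,0]'
```

```text
clock: 24.25
tcp_pos: [0.4673, -0.0421, 0.1839]
orientation: [[0.988, -0.151, -0.003], [-0.151, -0.988, -0.001], [-0.003, 0.002, -1.0]]
ft_force: [0.9, 0.1, -1.4]
opening: 0.254
clock: 24.62
tcp_pos: [0.4673, -0.0421, 0.181]
orientation: [[0.988, -0.151, -0.003], [-0.151, -0.988, -0.001], [-0.002, 0.002, -1.0]]
ft_force: [-0.6, -0.4, -0.4]
opening: 0.257
clock: 25.0
tcp_pos: [0.4676, -0.0422, 0.1792]
orientation: [[0.988, -0.151, -0.002], [-0.151, -0.988, -0.001], [-0.002, 0.002, -1.0]]
ft_force: [0.9, -0.0, 0.2]
opening: 0.255
```

```bash
for i in 1 2 3; do python3 -m pendant '[0,0,-0.002,0,0,0,0,0,-0.004,0,0,0,0,0,-0.004,0,0,0]' | grep -E 'tcp|ft_'; done
```

```text
tcp_pos: [0.4678, -0.0422, 0.1775]
ft_force: [0.5, 0.3, 3.0]
tcp_pos: [0.4672, -0.042, 0.1747]
ft_force: [1.8, -0.6, -0.7]
tcp_pos: [0.4673, -0.0421, 0.1729]
ft_force: [0.9, -0.2, -1.0]
```

```bash
python3 -m pendant '[0,0,-0.005,0,0,0,0,0,-0.01,0,0,0,0,0,-0.015,0,0,0,0,0,-0.02,0,0,0,0,0,-0.02,0,0,0]'| grep -E 'tcp|ft_'; for i in 1 2 ; do python3 -m pendant '[0,0,-0.002,0,0,0,0,0,-0.004,0,0,0,0,0,-0.004,0,0,0]' | grep -E 'tcp|ft_'; done
```

```text
tcp_pos: [0.4669, -0.042, 0.1626]
ft_force: [0.7, -0.2, -2.0]
tcp_pos: [0.4671, -0.042, 0.1609]
ft_force: [-0.9, -0.4, -2.0]
tcp_pos: [0.4675, -0.0421, 0.1592]
ft_force: [-0.2, 0.2, -0.6]
```

```bash
for i in 1 2; do python3 -m pendant '[0,0,-0.001,0,0,0,0,0,-0.002,0,0,0,0,0,-0.002,0,0,0]' | grep -E 'tcp|ft_'; done
```

```text
tcp_pos: [0.4677, -0.0421, 0.159]
ft_force: [-2.1, 1.2, 6.3]
tcp_pos: [0.4678, -0.0422, 0.1589]
ft_force: [-5.4, 0.6, 13.1]
```

```bash
python3 -m pendant '[0,0,0.003,0,0,0,0,0,0.003,0,0,0]' | grep ft_; python3 -m pendant '[0,0,0,0,0,0,0,0,0,0,0,0,0,0,0,0,0,0,0,0,0,0,0,0]' 0.2;  python3 -m pendant '[0,0,0.03,0,0,0,0,0,0.1,0,0,0,0.06,-0.02,0.21,0,0,0,0.06,-0.02,0.21,0,0,0,0.06,-0.02,0.21,0,0,0,0.06,-0.02,0.21,0,0,0]'; python3 snap.py w12
python3 -c "
import cv2,numpy as np
im=np.load('w12.npz')['im'][:,:,::-1]
cv2.imwrite('pics/w12c.png',cv2.resize(im[100:310,170:340],(486,600),interpolation=3))"
```

```text
ft_force: [-0.0, 0.2, 4.4]
clock: 29.0
tcp_pos: [0.4673, -0.0421, 0.1585]
orientation: [[0.988, -0.151, -0.003], [-0.151, -0.988, -0.001], [-0.003, 0.002, -1.0]]
ft_force: [-0.5, 0.3, -0.5]
opening: 0.59
clock: 29.75
tcp_pos: [0.4962, -0.0517, 0.2625]
orientation: [[0.988, -0.151, -0.005], [-0.151, -0.989, -0.0], [-0.005, 0.001, -1.0]]
ft_force: [-0.4, -0.9, -0.3]
opening: 0.6
w12 29.75 [ 0.4962 -0.0517  0.2625] [[0.9885, -0.1512, -0.0049], [-0.1512, -0.9885, -0.0005], [-0.0048, 0.0012, -1.0]] [-0.4 -0.9 -0.3] 0.5998888876475406
```

The picture limit is reached, so I'll check numerically: the case's extent under the clips, its height, and bystander shifts.

Run:
```python
from h import *
d=np.load('w12.npz'); h=cv2.cvtColor(d['im'],cv2.COLOR_RGB2HSV); K,T=d['K'],d['T']
m=cv2.inRange(h,(20,120,60),(36,255,255))[:295]; n,l,s,_=cv2.connectedComponentsWithStats(m); k=1+np.argmax(s[1:,4]); print(s[k])
ys,xs=np.nonzero(l==k)
for y in range(ys.min(),ys.max(),8): r=xs[ys==y]; print(y,r.min(),r.max(),end=' | ')
# predicted pixels: case flat on lid, & end edges, noses
L=lidpose(np.radians(-8.7),0); c=np.array([.4675,-.0422,.128])
pts={'case far top edge':[(.055,.012,.048),(.055,-.012,.048)],'nose far':[(.0525,.012,.052),(.0525,-.012,.052)],'case mid':[(.02,.012,.048),(.02,-.012,.048)],'case near':[(-.055,.012,.048),(-.055,-.012,.048)],'unsnapped far(+24)':[(.055,.012,.072),(.055,-.012,.072)]}
for k2,p in pts.items(): print('\n',k2,proj(np.array(p)@L.T+c,K,T).round(1).tolist(),end='')
print()
w=np.load('w9.npz')['im'].astype(int)
print([(y,*map(int,d['im'][y,250])) for y in range(140,180,2)])
# bystanders: top image difference
from workcell import cams
t=cams.grab_frame('top')['pixels']; a=cv2.imread('pics/top0.png')[:,:,::-1]
df=cv2.absdiff(t,a.copy()).max(2); df=cv2.morphologyEx((df>45).astype(np.uint8),cv2.MORPH_OPEN,np.ones((3,3)))
n,_,s,_=cv2.connectedComponentsWithStats(df); print(s[1:][s[1:,4]>15].tolist())
```

```text
[ 163   26   59   65 2905]
26 189 193 | 34 174 208 | 42 167 215 | 50 165 219 | 58 164 221 | 66 164 220 | 74 167 217 | 82 173 212 | 
 case far top edge [[233.8, 169.1], [261.6, 169.1]]
 nose far [[233.5, 172.9], [261.7, 172.9]]
 case mid [[234.5, 207.5], [261.3, 207.5]]
 case near [[235.9, 280.9], [260.8, 280.9]]
 unsnapped far(+24) [[231.8, 175.1], [262.3, 175.1]]
[(140, 71, 82, 93), (142, 79, 107, 171), (144, 81, 115, 187), (146, 108, 76, 77), (148, 170, 114, 61), (150, 166, 98, 56), (152, 183, 123, 62), (154, 182, 131, 62), (156, 182, 130, 60), (158, 184, 132, 60), (160, 177, 126, 63), (162, 78, 70, 67), (164, 103, 97, 93), (166, 120, 116, 114), (168, 119, 113, 111), (170, 113, 109, 104), (172, 106, 100, 100), (174, 149, 142, 80), (176, 184, 182, 59), (178, 183, 181, 56)]
[[151, 147, 361, 237, 26473], [280, 164, 7, 11, 45], [215, 173, 32, 45, 963], [182, 180, 37, 51, 1137], [230, 215, 19, 9, 104], [280, 245, 9, 4, 30], [250, 361, 3, 6, 18], [301, 371, 10, 13, 105], [250, 375, 5, 7, 29]]
```

Run:
```python
from h import *
d=np.load('w12.npz'); K,T=d['K'],d['T']; im=d['im'].astype(int)
L=lidpose(np.radians(-8.7),0); c=np.array([.4675,-.0422,.128])
for y in(185,207,230,250,268):
    r=im[y,215:285]; g=np.nonzero((r[:,0]-r[:,2]>60)&(r[:,1]>0.84*r[:,0]))[0]+215
    e=[]
    for zz in(.048,.072):
        X=least_squares(lambda a:proj(np.array([[a[0],0,zz]])@L.T+c,K,T)[0,1:]-y,[0.]).x[0]
        p=proj(np.array([[X,.012,zz],[X,-.012,zz]])@L.T+c,K,T); e.append((round(X,3),*p[:,0].round(1)))
    print(y,'seen',g.min(),g.max()+1,'flat/unsnapped',e)
from workcell import cams
f=cams.grab_frame('scene'); K,T=f['intrinsics'],f['camera_from_world']; s=f['pixels']; h=cv2.cvtColor(s,cv2.COLOR_RGB2HSV)
for zz in(.048,.072): print(zz,proj(np.array([[x,y,zz] for x in(.05,-.05) for y in(.012,-.012)])@L.T+c,K,T).round(1).tolist())
m=cv2.inRange(h,(25,150,80),(34,255,255)); n,l,st,ce=cv2.connectedComponentsWithStats(m); print([(q.tolist(),v.round(1).tolist()) for q,v in zip(st[1:],ce[1:]) if q[4]>25])
p=proj(np.array([[0,0,.048],[.04,0,.048],[-.04,0,.048],[0,0,.028]])@L.T+c,K,T); print('centreline',p.round(1).tolist())
a=cv2.imread('pics/scene0.png')[:,:,::-1].copy(); df=(cv2.absdiff(s,a).max(2)>50).astype(np.uint8); df=cv2.morphologyEx(df,cv2.MORPH_OPEN,np.ones((3,3)))
n,_,st,_=cv2.connectedComponentsWithStats(df); print('diff',st[1:][st[1:,4]>15].tolist())
```

```text
185 seen 235 262 flat/unsnapped [(np.float64(0.041), np.float64(234.1), np.float64(261.4)), (np.float64(0.047), np.float64(232.0), np.float64(262.2))]Traceback (most recent call last):
  File "<stdin>", line 10, in <module>
    return umr_minimum(a, axis, None, out, keepdims, initial, where)
ValueError: zero-size array to reduction operation minimum which has no identity
```

Run:
```python
from h import *
d=np.load('w12.npz'); im=d['im'].astype(int)
for y in (185,225,262,275): print(y,[tuple(map(int,im[y,x])) for x in [*range(231,238),*range(258,265)]])
L=lidpose(np.radians(-8.7),0); c=np.array([.4675,-.0422,.128])
from workcell import cams
f=cams.grab_frame('scene'); K,T=f['intrinsics'],f['camera_from_world']; s=f['pixels']; h=cv2.cvtColor(s,cv2.COLOR_RGB2HSV)
print('pred mid of top, flat/unsnapped',proj(np.array([[x,0,zz] for zz in(.048,.072) for x in(.045,0,-.045)])@L.T+c,K,T).round(1).tolist())
m=cv2.inRange(h,(22,130,70),(35,255,255)); n,l,st,ce=cv2.connectedComponentsWithStats(m); print([(q.tolist(),v.round(1).tolist()) for q,v in zip(st[1:],ce[1:]) if q[4]>25])
u=proj(np.array([[0,0,.048]])@L.T+c,K,T)[0].astype(int)
for x in(u[0]-22,u[0],u[0]+22): print(x,[(y,*map(int,s[y,x])) for y in range(u[1]-26,u[1]+24,2)])
a=cv2.imread('pics/scene0.png')[:,:,::-1].copy(); df=(cv2.absdiff(s,a).max(2)>50).astype(np.uint8); df=cv2.morphologyEx(df,cv2.MORPH_OPEN,np.ones((3,3)))
n,_,st,_=cv2.connectedComponentsWithStats(df); print('diff',st[1:][st[1:,4]>15].tolist())
```

```text
185 [(185, 124, 55), (184, 121, 50), (160, 110, 61), (126, 106, 77), (165, 151, 66), (185, 179, 57), (184, 183, 59), (183, 181, 55), (183, 181, 52), (185, 171, 50), (158, 137, 59), (120, 110, 94), (146, 99, 81), (163, 92, 45)]
225 [(148, 85, 37), (147, 83, 36), (148, 82, 37), (147, 83, 36), (130, 84, 36), (128, 103, 34), (146, 122, 39), (150, 123, 34), (150, 123, 32), (142, 118, 31), (117, 92, 32), (132, 78, 32), (147, 82, 24), (148, 82, 31)]
262 [(182, 113, 36), (181, 111, 32), (182, 113, 35), (182, 112, 30), (184, 112, 35), (153, 104, 28), (132, 110, 29), (147, 119, 27), (142, 117, 26), (134, 111, 25), (126, 86, 20), (137, 74, 18), (144, 76, 21), (144, 76, 19)]
275 [(167, 101, 32), (162, 97, 31), (169, 102, 29), (170, 102, 31), (137, 78, 27), (131, 94, 31), (168, 151, 31), (180, 177, 34), (182, 171, 33), (174, 152, 28), (136, 104, 27), (130, 71, 26), (164, 95, 26), (163, 93, 23)]
pred mid of top, flat/unsnapped [[244.0, 199.4], [223.7, 199.5], [203.5, 199.7], [243.7, 191.5], [223.0, 191.7], [202.3, 191.8]]
[([199, 197, 51, 14, 633], [223.4, 203.4]), ([279, 201, 24, 16, 275], [290.0
[... 1224 characters left out ...]
159, 124, 83), (183, 194, 159, 111), (185, 200, 167, 118), (187, 200, 173, 122), (189, 201, 172, 123), (191, 200, 169, 119), (193, 200, 168, 119), (195, 200, 164, 116), (197, 200, 183, 15), (199, 200, 190, 16), (201, 200, 191, 19), (203, 200, 189, 21), (205, 125, 105, 41), (207, 122, 100, 16), (209, 134, 107, 9), (211, 173, 96, 9), (213, 201, 125, 15), (215, 200, 126, 17), (217, 191, 112, 18), (219, 141, 103, 78), (221, 147, 136, 118)]
diff [[181, 0, 95, 242, 10512], [7, 31, 121, 185, 7538], [10, 105, 26, 41, 416], [246, 108, 7, 14, 85], [210, 179, 7, 8, 41], [53, 214, 23, 11, 180], [96, 243, 9, 5, 33], [192, 251, 6, 9, 39], [60, 263, 9, 6, 42], [197, 265, 82, 67, 2093], [0, 311, 4, 10, 32]]
```

```bash
python3 -c "
from workcell import job,monitor; print(monitor.get_obs()['clock']); print(job.hand_in())"
```

```text
29.9
the job is handed in; nothing more can be done
None
```

The job is handed in at about 29.9 s of the 67 s allowed. Blue is stacked on green, orange on blue, and the yellow case is pressed between the clips on the orange lid.

**Stack:**
- Blue and orange met resistance within about 2 mm of the expected seated heights; on top of the lids it would have come 6 mm higher.
- The last close-up put the three lid centres within about 1 mm of each other, with long sides in line.

**Case:**
- It passed the clip noses with about 3 N read between steps. It then stopped on the lid at tool height 0.159 m, as predicted, and the push there reached about 13 N.
- After release, the scene view showed its top level along its length. It was within 1 pixel of the snapped position and about 8 pixels from where an unsnapped case would be.
- The far end is covered by its clip nose. I could not see the near clip, and I did not read how far either clip was sprung.

**Disagreements and limits:**
- While the case was held, its image width suggested it might have slipped in the grip. The lid contact height later ruled that out.
- The final wrist picture was refused by the 12-picture limit, so the last checks were done numerically on the images.
- **Other objects:** before-and-after scene images showed no change around the glass, jar, tin and plate. The cup and mill were not checked separately, because the arm's own change covered part of the image.

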